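# Switch on the orange hand lamp at the tool-sale table

### The arm

A 6-joint arm with a two-finger parallel gripper is mounted at the origin on the work surface. World frame = base frame: x ahead of the robot, y to its left, z up, the work surface at z = 0. Lengths are in m, angles in rad, forces in N, time in s.
With the tool pointing down it reaches from about 0.25 to 0.775 m from the base axis. Payload 4 kg.
Tool frame: the origin (TCP) lies on the centre line of the jaws, within the pads' length; the fingertips stand 14 mm ahead of it and the grasp point (between the pads) lies 5 mm behind it (robot.tcp_to_tips is the distance from the TCP to the fingertips, in m); z points along the fingers, y is the line along which they close (so a half turn about z gives the same grasp; the last joint's range is limited). The gripper opens to 94 mm and grips with 3 to 60 N. Pads are 16 mm wide; open, the fingers measure 119 mm over their backs; the gripper's body (75 mm by 177 mm) begins 78 mm behind the grasp point.
Start: joints at [1.003, 0.087, 1.371, -0, 1.684, -0.103], TCP at [0.247, 0.492, 0.22] pointing down, gripper open.
Joint ranges: [-3.1, 3.1], [-0.76, 2.03], [0.27, 2.55], [-1.08, 4.22], [0.17, 2.65], [-2.57, 2.57]. Speed limits (rad/s): [2.79, 2.79, 3.14, 3.14, 3.14, 3.14].

### API

Orientations are given as [roll, pitch, yaw] about the fixed x, y, z axes, in that order (R = Rz(yaw) Ry(pitch) Rx(roll)).
In Python, from bench import robot gives the robot as it stands.
- The arm moves only by the tool carry_out, never from a script. Its argument "increments" is a list of rows, each a list of 3 entries, a list of its own where there are three numbers: the closure in counts, from 0 (fully open) to 255 (shut), then the shift along the tool's x, y, z in mm, then the turn about the tool's z in degrees. In form: [[fingers, [dx, dy, dz], twist], ...]. A call has 1 to 8 rows; each row shifts and turns the commanded pose from where the row before left it, along the tool's axes as they then stand; what a row does not reach is not made up. A row lasts 1/10 s, in which the tool goes at most 50 mm and 8.59 degrees, less where a joint would pass 70% of its speed; a pose out of reach is approached as far as the arm can. A call with a gripper value outside its range is refused whole. The fingers move at their own pace and stop on an object; the grip force is fixed at half the most. Time passes only in rows, so rows that do not move let the fingers close. It gives the time, the measured TCP pose, the force, the opening and the grip force at its end, in the units of the state.
- robot.get_obs(): the state, without advancing time (a new reading comes with each control period).
- robot.snapshot(name): name is "side" or "top"; returns the picture (400x640x3 uint8, blue, green, red); there is no depth.
- robot.get_calibration(name): a dict with "vfov" (degrees; the focal length in pixels is half the picture's height over the tangent of half this angle, whatever the lens; pixels are square), "cx", "cy" (the principal point, pixels), "T" (4x4, takes a point from camera to world coordinates). Camera axes: x right, y down, z forward; pixel columns grow to the right and rows downward; lengths in m; the calibration is good to about 2 mm. A picture is of the moment at which its call begins. get_calibration takes no time and is no camera call.
- robot.close_job(): hands the job in; it is judged then, once.
The state is a dict: "time": time; "joint_positions": joint angles; "qvel": joint speeds; "joint_torque": joint torques, N m; "tool_pos": TCP position; "ee_rot": TCP orientation; "wrist_force": force on the tool from outside, world axes, zero at the start; "wrist_torque": the same for the moment, N m; "width": finger opening in m; "finger_force": force on a finger pad.
Only numpy, scipy, OpenCV 4.12 (cv2) and the standard library are available. Lean on these libraries where they do the work, as an engineer would, in place of code of your own. Each camera call takes 0.05 s, during which the arm holds its last target. There are 200 camera calls.

### The job

Check the orange hand lamp before it goes on sale: reach into the recessed slot on its sloping face, press the white slide switch in with a fingertip, and slide it gently all the way to ON (along the slot, over the red strip so that the green one shows), then let it rise and lock there. Work under the carrying hoop without pushing hard on anything (keep well under 40 N). Leave the yellow lamp switched off and the other things on the table where they are.

Things in the scene. Friction and masses are not known exactly. Their poses are not given: they have to be found in the camera images.
- orange_rack: the lamp to switch on: an orange hand lamp (body 190 x 90 x 55 mm, black lens ring at one end) clamped on a fixed steel stand. Origin: on the table, 105 mm below the middle of the lamp's switch slot; x points to the stand's back. The lamp lies along y; its switch face slopes, looking up and 35 deg from vertical towards -x (the robot's side).
- orange_hoop (a point): middle of the orange stand's steel carrying hoop, a 12 mm bar along y above the lamp, 245 mm above the table, 32 mm behind the slot; its posts stand 88 mm behind the slot at y = +-90 mm. It is in the way of a gripper held upright over the switch; a tool tilted square to the sloping face passes clear in front of it.
- orange_slot (a point): centre of the mouth of the orange lamp's switch slot, level with the sloping face. z points out of the face, y along the slot towards ON, x up the slope. Mouth 84 mm (y) by 36 mm (x), steep walls, 28 mm deep. In it is a white switch, 52 (y) by 31 mm: a thumb scoop with a ribbed floor 44 mm long between two end lips, 4 mm thick, rising 6 mm above the floor.
- orange_slide (a joint): slide of the orange lamp's switch along the slot's +y, m: 0 = OFF (switch centre at y = -14 mm from the slot's centre, a red strip shows on its +y side), 0.028 = ON, at the end stop (centre at y = +14 mm, a green strip shows on its -y side). Drag about 2 N; it stays where it is left.
- orange_pad (a joint): how far the orange lamp's switch is pressed in, m: 0 = risen, 0.005 = bottomed; sprung, 2.7 N to start, 7.2 N at the bottom. It slides only while pressed in over 2.5 mm (5 N); let go within 1 mm of either end it rises and locks. Risen, its scoop floor lies 8 to 14 mm below the slot's mouth (and up to 2 mm off-centre in x), differing by lamp and not told: find it by touch.
- yellow_rack: the lamp to leave alone: a yellow hand lamp (body 190 x 90 x 55 mm, black lens ring at one end) clamped on a fixed steel stand. Origin: on the table, 105 mm below the middle of the lamp's switch slot; x points to the stand's back. The lamp lies along y; its switch face slopes, looking up and 35 deg from vertical towards -x (the robot's side).
- yellow_hoop (a point): middle of the yellow stand's steel carrying hoop, a 12 mm bar along y above the lamp, 245 mm above the table, 32 mm behind the slot; its posts stand 88 mm behind the slot at y = +-90 mm. It is in the way of a gripper held upright over the switch; a tool tilted square to the sloping face passes clear in front of it.
- yellow_slot (a point): centre of the mouth of the yellow lamp's switch slot, level with the sloping face. z points out of the face, y along the slot towards ON, x up the slope. Mouth 84 mm (y) by 36 mm (x), steep walls, 28 mm deep. In it is a white switch, 52 (y) by 31 mm: a thumb scoop with a ribbed floor 44 mm long between two end lips, 4 mm thick, rising 6 mm above the floor.
- yellow_slide (a joint): slide of the yellow lamp's switch along the slot's +y, m: 0 = OFF (switch centre at y = -14 mm from the slot's centre, a red strip shows on its +y side), 0.028 = ON, at the end stop (centre at y = +14 mm, a green strip shows on its -y side). Drag about 2 N; it stays where it is left.
- yellow_pad (a joint): how far the yellow lamp's switch is pressed in, m: 0 = risen, 0.005 = bottomed; sprung, 2.7 N to start, 7.2 N at the bottom. It slides only while pressed in over 2.5 mm (5 N); let go within 1 mm of either end it rises and locks. Risen, its scoop floor lies 8 to 14 mm below the slot's mouth (and up to 2 mm off-centre in x), differing by lamp and not told: find it by touch.
- grey_wheel: bystander: grey grinding wheel lying flat, 110 mm across, 22 mm thick; origin at the centre of its underside
- disc_pack: bystander: dark disc with a purple face lying flat, 116 mm across, 14 mm thick; origin at the centre of its underside
- trowel: bystander: trowel with a green handle and a rusty blade, lying, about 270 mm long, 29 mm high; origin at the centre of its underside
- c_clamp: bystander: dark iron C-clamp lying flat, about 200 x 110 mm, 20 mm high; origin at the centre of its underside
- screwdriver: bystander: red screwdriver lying, 200 mm long, 26 mm high; origin at the centre of its underside
- brush: bystander: brush with a wooden handle lying, 200 mm long, about 20 mm high; origin at the centre of its underside
- bolt_jar: bystander: glass jar with a steel cap, 72 mm across, 85 mm tall; origin at the centre of its underside

How it is judged:
At the end, for the whole second after the job is handed in: the orange lamp's switch is at ON (slide above 25.5 of 28 mm), has risen (pressed in less than 1.2 mm) and is at rest; the yellow lamp's switch is still OFF (below 2 mm) and risen (less than 1.2 mm pressed) (value of joint orange_slide above 0.0255 m and value of joint each of orange_pad, yellow_pad below 0.0012 m and value of joint yellow_slide below 0.002 m and velocity of joint orange_slide below 0.005 m/s); the robot touches nothing.
It fails at once if the fingers push on anything harder than 40 N (contact force between the fingers and anything else above 40 N).
It fails at once if the yellow lamp's switch is slid more than 4 mm (value of joint yellow_slide above 0.004 m).
It fails at once if another thing on the table is moved more than 30 mm (distance of any of grey_wheel, disc_pack, trowel, c_clamp, screwdriver, brush, bolt_jar from where it was at the start of the episode above 0.03 m).
It also fails if it takes over 35 s, if anything falls off the work surface, if the arm or the gripper's body presses on something with over 40 N, if the wrist force passes 120 N, or if a joint passes its speed limit or range.

## Working session

There is one attempt and no reset: what is moved stays moved. The work goes in short steps, Python scripts to look and compute and a tool call to move; the robot and the scene stay as the last step left them, time stands still between calls to the robot, and variables do not carry over. Pictures are saved under pics/ and viewed, at most 10 in all, crops included, and the job is handed in when it is done.

Besides the shell and the picture viewer there is one more tool, called after "Call:" as name(argument=value, ...), one argument or row to a line, values as JSON. carry_out: Moves the arm, as the interface text tells. Its arguments: {"type":"object","properties":{"increments":{"type":"array","items":{"type":"array"}}},"required":["increments"]}

```bash
mkdir -p pics; python3 - <<'E'
from bench import robot
import cv2
for n in("top","side"):
    cv2.imwrite(f"pics/{n}0.png",robot.snapshot(n)); c=robot.get_calibration(n); print(n,c)
print(robot.get_obs(), robot.tcp_to_tips)
E
```

```text
top {'vfov': 56.50623759865399, 'cx': 326.71581241870666, 'cy': 198.74173502448144, 'T': array([[ 1.16069847e-02, -9.90563762e-01,  1.36560283e-01,
         3.19574836e-01],
       [-9.99929121e-01, -1.18603572e-02, -1.04186998e-03,
         2.28607822e-05],
       [ 2.65169239e-03, -1.36538511e-01, -9.90631215e-01,
         1.31838185e+00],
       [ 0.00000000e+00,  0.00000000e+00,  0.00000000e+00,
         1.00000000e+00]])}
side {'vfov': 46.590823016803114, 'cx': 319.5414895696095, 'cy': 196.2698185374742, 'T': array([[ 0.81008436, -0.3285572 ,  0.48560631, -0.19519312],
       [-0.5862904 , -0.44661034,  0.67587186, -0.95808734],
       [-0.00518577, -0.83221954, -0.55442199,  0.95435084],
       [ 0.        ,  0.        ,  0.        ,  1.        ]])}
{'time': 0.1, 'joint_positions': array([ 1.00292709e+00,  8.78760219e-02,  1.37210530e+00,  2.23343546e-05,
        1.68358819e+00, -1.03076857e-01]), 'qvel': array([-8.37719544e-04, -7.91596819e-06, -4.72301602e-03,  9.69153224e-04,
        1.37536367e-03,  8.69949833e-04]), 'joint_torque': array([ 2.11528939e-03, -3.41257596e+01, -3.03299296e+01,  7.20307580e-02,
        3.05471546e-02, -1.07421251e-04]), 'tool_pos': array([0.24626457, 0.49126514, 0.21842286]), 'ee_rot': array([-3.13962857e+00, -2.25487384e-04,  2.67680254e+00]), 'wrist_force': array([ 0.465869  , -0.30975925,  0.63192325]), 'wrist_torque': array([-0.01300967,  0.01007711, -0.01331679]), 'finger_force': 0.0, 'width': 0.09432402086247518} 0.014
```

View pics/top0.png

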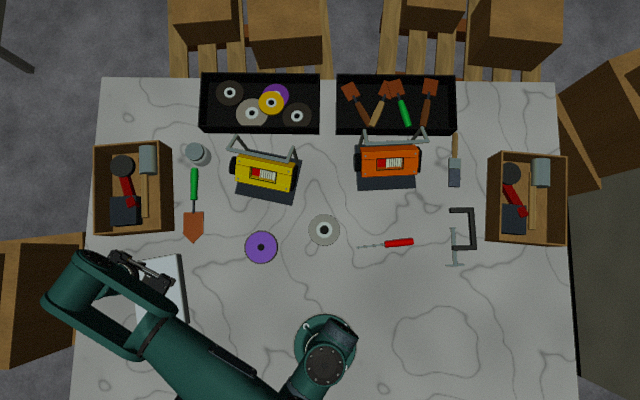

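View pics/side0.png

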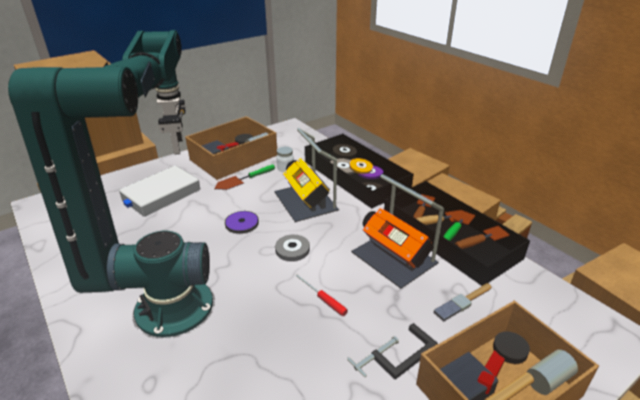

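The top view shows the orange lamp's slot near (388,168) and the yellow lamp's near (264,175). In the side view the orange slot is near (397,236). I'll enlarge both views.

```bash
python3 - <<'E'
import cv2,numpy as np
t=cv2.imread("pics/top0.png")[120:200,340:440]; s=cv2.imread("pics/side0.png")[195:275,350:450]
r=lambda a:cv2.resize(a,None,fx=7,fy=7,interpolation=cv2.INTER_CUBIC)[:,:]
h=cv2.hconcat
cv2.imwrite("pics/c1.png",cv2.vconcat([cv2.resize(t,(375*1,300)),cv2.resize(s,(375,300))]) if 0 else h([cv2.resize(t[20:70,10:90],(400,250),interpolation=2),cv2.resize(s[:,:],(400,320),interpolation=2)[:250]]) if 0 else cv2.vconcat([cv2.resize(t[25:65,10:90],(600,300),interpolation=2),cv2.resize(s[20:60,10:90],(600,300),interpolation=2)]))
E
```

```text
(no output)
```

View pics/c1.png

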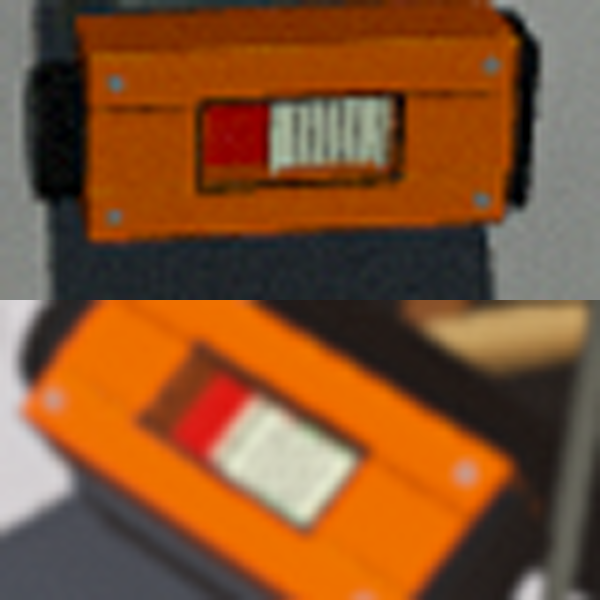

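Orange slot mouth corners in crop pixels:
- **Top view:** (198,102), (404,92), (402,181), (198,192)
- **Side view:** (195,45), (140,118), (305,230), (368,155)

The red strip is on the +y (left) side, so the switch is OFF. Next I'll fit the pose.

```bash
cat > h.py <<'E'
import numpy as np
from bench import robot
from scipy.spatial.transform import Rotation as R
from scipy.optimize import least_squares
def proj(n,P):
    c=robot.get_calibration(n);T=c["T"];p=(np.atleast_2d(P)-T[:3,3])@T[:3,:3];f=200/np.tan(np.radians(c["vfov"]/2))
    return p[:,:2]/p[:,2:]*f+[c["cx"],c["cy"]]
# slot frame: x up slope, y ON, z out
def slotR(yaw): return R.from_euler('z',yaw).as_matrix()@R.from_euler('y',-35,degrees=True).as_matrix()
E
cat > fit.py <<'E'
from h import *
C=np.array([[18,42,0],[18,-42,0],[-18,-42,0],[-18,42,0]])/1e3
top=np.array([[198,102],[404,92],[402,181],[198,192]])/7.5+[350,145]
# side: high-left, low-left, low-right, high-right
sd=np.array([[195,45],[368,155],[305,230],[140,118]])/7.5+[360,215]
def res(p,z=None):
    P=np.r_[p[:2],.105 if len(p)<4 else p[3]]+C@slotR(p[2]).T
    return np.r_[proj("top",P)-top,proj("side",P)-sd].ravel()
for p0 in ([.5,-.05,0],[.5,-.05,0,.105]):
    r=least_squares(res,p0); print(r.x,np.round(res(r.x).reshape(-1,2),1).tolist())
E
python3 fit.py
```

```text
[ 0.60752215 -0.21103565  0.07344287] [[1.1, 0.8], [-1.1, 0.6], [-1.3, -1.2], [1.0, -1.2], [0.4, 1.2], [-1.2, -0.2], [-0.3, -0.4], [0.5, 0.8]]
[ 0.60662639 -0.21150894  0.07300978  0.10714298] [[1.4, 0.9], [-0.8, 0.7], [-1.0, -1.1], [1.2, -1.1], [0.4, 0.8], [-1.2, -0.5], [-0.4, -0.7], [0.4, 0.5]]
```

Call:
carry_out(
  increments=[
    [255,[0,0,-50],0],
    [255,[0,0,-50],0],
    [255,[0,0,-50],0],
    [255,[0,0,-50],0],
    [255,[0,0,-50],0],
    [255,[0,0,-50],0],
  ],
)

```text
time: 0.7
tool_pos: [0.2461, 0.491, 0.5213]
ee_rot: [3.142, 0.0, 2.677]
wrist_force: [1.6, 0.3, 1.1]
width: 0.0491
finger_force: 0.0
```

Call:
carry_out(
  increments=[
    [255,[0,0,-50],0],
    [255,[0,0,-50],0],
    [255,[0,0,-50],0],
    [255,[0,0,-50],0],
  ],
)

```text
time: 1.1
tool_pos: [0.2212, 0.4405, 0.62]
ee_rot: [3.09, -0.001, 2.677]
wrist_force: [0.4, 0.0, -0.3]
width: 0.0172
finger_force: 0.0
```

```bash
python3 -c "
from h import *
o=robot.get_obs();print(o['joint_positions'].round(3),o['tool_pos'],o['ee_rot'])"
```

```text
[ 0.986  0.278  0.276  0.012  2.536 -0.11 ] [0.22115731 0.44046402 0.62000614] [ 3.09019668e+00 -5.05265451e-04  2.67678526e+00]
```

Call:
carry_out(
  increments=[
    [255,[0,0,-50],0],
    [255,[0,0,-50],0],
    [255,[0,0,-50],0],
    [255,[0,0,-50],0],
  ],
)

```text
time: 1.5
tool_pos: [0.1824, 0.3637, 0.6795]
ee_rot: [3.01, 0.0, 2.677]
wrist_force: [0.2, 0.2, -0.2]
width: 0.0006
finger_force: 0.0
```

Call:
carry_out(
  increments=[
    [255,[0,0,50],0],
    [255,[0,0,50],0],
  ],
)

```text
time: 1.7
tool_pos: [0.1879, 0.3746, 0.599]
ee_rot: [2.997, 0.002, 2.676]
wrist_force: [1.1, 1.0, 1.1]
width: 0.0003
finger_force: 0.0
```

```bash
python3 -c "
from h import *
o=robot.get_obs();print(o['joint_positions'].round(3),o['tool_pos'],o['ee_rot'])"
```

```text
[ 0.954 -0.047  0.713  0.028  2.333 -0.131] [0.18794946 0.37463402 0.599006  ] [2.99744228e+00 1.75883179e-03 2.67646150e+00]
```

```bash
cat >> h.py <<'E'
def to(*w):
    o=robot.get_obs();M=R.from_euler('xyz',o['ee_rot']).as_matrix();d=(np.array(w)-o['tool_pos'])
    print('tool delta mm',(M.T@d*1e3).round(1),'z',M[:,2].round(3),'y',M[:,1].round(3),'q',o['joint_positions'].round(2),'pos',o['tool_pos'].round(4))
E
python3 -c "
from h import *
to(.44,-.07,.55)"
```

```text
tool delta mm [-424.6 -288.5    8.4] z [ 0.066  0.128 -0.99 ] y [0.444 0.885 0.144] q [ 0.95 -0.05  0.71  0.03  2.33 -0.13] pos [0.1879 0.3746 0.599 ]
```

Call:
carry_out(
  increments=[
    [255,[-39,-26,1],0],
    [255,[-39,-26,1],0],
    [255,[-39,-26,1],0],
    [255,[-39,-26,1],0],
    [255,[-39,-26,1],0],
    [255,[-39,-26,1],0],
    [255,[-39,-26,1],0],
    [255,[-39,-26,1],0],
  ],
)

```text
time: 2.5
tool_pos: [0.3756, 0.0501, 0.56]
ee_rot: [3.01, -0.0, 2.676]
wrist_force: [0.1, 0.6, 0.4]
width: 0.0001
finger_force: 0.0
```

```bash
python3 -c "
from h import *
to(.50,-.09,.7)"
```

```text
tool delta mm [-174.   -50.5 -147.9] z [ 0.059  0.117 -0.991] y [0.445 0.886 0.131] q [-0.13 -0.14  0.89  0.17  2.34 -1.11] pos [0.3756 0.0501 0.56  ]
```

Call:
carry_out(
  increments=[
    [255,[-36,-12,-30],0],
    [255,[-36,-12,-30],0],
    [255,[-36,-12,-30],0],
    [255,[-34,-10,-34],0],
    [255,[-34,-10,-34],0],
    [255,[-34,-10,-34],0],
    [255,[-34,-10,-34],0],
    [255,[-34,-10,-34],0],
  ],
)

```text
time: 3.3
tool_pos: [0.4141, -0.143, 0.6405]
ee_rot: [3.0, -0.032, 2.68]
wrist_force: [0.6, 0.5, -0.5]
width: 0.0005
finger_force: 0.0
```

```bash
python3 -c "
from h import *
to(.50,-.09,.7)"
```

```text
tool delta mm [-51.4  93.5 -48.4] z [ 0.035  0.141 -0.989] y [0.445 0.884 0.141] q [-0.57  0.24  0.28  0.3   2.65 -1.42] pos [ 0.4141 -0.143   0.6405]
```

```bash
python3 -c "
from h import *
to(.60,-.04,.45)
o=robot.get_obs();M=R.from_euler('xyz',o['ee_rot']).as_matrix()
print(M.T@[47,-8,0])"
```

```text
tool delta mm [-126.6  146.9  209.4] z [ 0.035  0.141 -0.989] y [0.445 0.884 0.141] q [-0.57  0.24  0.28  0.3   2.65 -1.42] pos [ 0.4141 -0.143   0.6405]
[-45.62189035  13.83400582   0.51322857]
```

Call:
carry_out(
  increments=[
    [255,[-20,25,37],0],
    [255,[-20,25,37],0],
    [255,[-20,25,37],0],
    [255,[-20,25,37],0],
    [255,[-20,25,37],0],
    [255,[-26,22,24],0],
    [255,[-45,14,0],0],
    [255,[-45,14,0],0],
  ],
)

```text
time: 4.1
tool_pos: [0.6889, -0.0521, 0.4493]
ee_rot: [3.001, -0.036, 2.682]
wrist_force: [1.3, -1.3, 1.0]
width: 0.0002
finger_force: 0.0
```

Call:
carry_out(
  increments=[
    [255,[-45,14,0],0],
    [255,[-45,14,0],0],
    [255,[-45,14,0],0],
    [255,[-45,14,0],0],
    [255,[-45,14,0],0],
    [255,[-45,14,0],0],
  ],
)

```text
time: 4.7
tool_pos: [0.8201, -0.0783, 0.3541]
ee_rot: [2.939, 0.101, 2.657]
wrist_force: [0.9, 0.7, 0.2]
width: 0.0007
finger_force: 0.0
```

```bash
python3 -c "
from h import *
to(.60,-.04,.45)"
```

```text
tool delta mm [ 201.9  -43.7 -128.2] z [ 0.181  0.132 -0.975] y [0.438 0.876 0.2  ] q [-0.23  0.71  0.28  0.19  2.   -1.24] pos [ 0.8201 -0.0783  0.3541]
```

Call:
carry_out(
  increments=[
    [255,[-43,12,-18],0],
    [255,[-43,12,-18],0],
    [255,[-43,12,-18],0],
    [255,[-43,12,-18],0],
    [255,[-43,12,-18],0],
    [255,[-43,12,-18],0],
  ],
)

```text
time: 5.3
tool_pos: [0.8644, -0.1172, 0.393]
ee_rot: [2.856, 0.283, 2.612]
wrist_force: [-0.1, -0.4, 0.1]
width: 0.0005
finger_force: 0.0
```

```bash
python3 -c "
from h import *
to(.60,-.04,.45)"
```

```text
tool delta mm [ 240.6  -27.9 -143. ] z [ 0.374  0.108 -0.921] y [0.417 0.868 0.271] q [-0.28  0.69  0.27  0.22  1.83 -1.27] pos [ 0.8644 -0.1172  0.393 ]
```

Call:
carry_out(
  increments=[
    [255,[-45,2,-18],0],
    [255,[-45,2,-18],0],
    [255,[-45,2,-18],0],
    [255,[-45,2,-18],0],
    [255,[-45,2,-18],0],
    [255,[-45,2,-18],0],
  ],
)

```text
time: 5.9
tool_pos: [0.8738, -0.2058, 0.4551]
ee_rot: [2.772, 0.455, 2.548]
wrist_force: [-0.6, 0.3, 0.2]
width: 0.0005
finger_force: 0.0
```

```bash
python3 -c "
from h import *
to(.60,-.04,.45)"
```

```text
tool delta mm [ 289.4   34.3 -132.6] z [ 0.542  0.07  -0.838] y [0.39  0.862 0.324] q [-0.4   0.64  0.27  0.28  1.71 -1.35] pos [ 0.8738 -0.2058  0.4551]
```

Call:
carry_out(
  increments=[
    [255,[-45,-8,-18],0],
  ],
)

```text
time: 6.0
tool_pos: [0.8706, -0.2261, 0.4673]
ee_rot: [2.758, 0.484, 2.538]
wrist_force: [1.4, 0.3, 0.1]
width: 0.0004
finger_force: 0.0
```

```bash
python3 -c "
from h import *
to(.46,-.21,.42)
o=robot.get_obs();M=R.from_euler('xyz',o['ee_rot']).as_matrix();S=slotR(.0734);D=M.T@S
print(D.round(3), 'twist',np.degrees(np.arctan2(-D[0,1],D[1,1])), 'slot z',S[:,2])"
```

```text
tool delta mm [ 329.2 -159.3 -193.2] z [ 0.567  0.063 -0.821] y [0.384 0.862 0.331] q [-0.43  0.63  0.27  0.3   1.69 -1.37] pos [ 0.8706 -0.2261  0.4673]
[[-0.832  0.555  0.015]
 [ 0.555  0.832  0.016]
 [-0.004  0.021 -1.   ]] twist -33.71025554310134 slot z [-0.57203204 -0.04206272  0.81915204]
```

Call:
carry_out(
  increments=[
    [255,[37,-18,-21],0],
    [255,[37,-18,-21],0],
    [255,[37,-18,-21],0],
    [255,[37,-18,-21],0],
    [255,[37,-18,-21],0],
    [255,[37,-18,-21],0],
    [255,[37,-18,-21],0],
    [255,[37,-18,-21],0],
  ],
)

```text
time: 6.8
tool_pos: [0.5101, -0.212, 0.4218]
ee_rot: [2.76, 0.483, 2.537]
wrist_force: [-0.5, 0.5, 1.2]
width: 0.0006
finger_force: 0.0
```

Call:
carry_out(
  increments=[
    [255,[0,0,0],-8.5],
    [255,[0,0,0],-8.5],
    [255,[0,0,0],-8.5],
    [255,[0,0,0],-8.5],
  ],
)

```text
time: 7.2
tool_pos: [0.5116, -0.2126, 0.4223]
ee_rot: [3.13, 0.606, -3.056]
wrist_force: [-0.6, 0.8, -0.3]
width: 0.0006
finger_force: 0.0
```

```bash
cat >> h.py <<'E'
def rel(c=(.6075,-.211,.105),yaw=.0734):
    o=robot.get_obs();M=R.from_euler('xyz',o['ee_rot']).as_matrix();S=slotR(yaw);D=M.T@S
    tip=o['tool_pos']+M[:,2]*.014
    print('t',o['time'],'tip in slot mm',(S.T@(tip-c)*1e3).round(1),'F slot',(S.T@o['wrist_force']).round(1),'twist',np.degrees(np.arctan2(-D[0,1],D[1,1])).round(1));return M,S,tip
E
python3 -c "
from h import *
M,S,tip=rel();print((M.T@S).round(3))
c=np.array([.6075,-.211,.105]);w=c+S@[0,-.014,.06]
to(*(w-M[:,2]*.014))"
```

```text
t 7.2 tip in slot mm [103.5   5.7 300.8] F slot [-0.6  0.9  0.1] twist 0.6
[[-1.    -0.01   0.005]
 [-0.01   1.     0.019]
 [-0.005  0.019 -1.   ]]
tool delta mm [102.5 -23.2 240.9] z [ 0.566  0.061 -0.822] y [-0.092  0.996  0.01 ] q [-0.77 -0.24  1.39  0.45  1.57 -2.33] pos [ 0.5116 -0.2126  0.4223]
```

Call:
carry_out(
  increments=[
    [255,[34,-8,20],0],
    [255,[34,-8,20],0],
    [255,[34,-8,20],0],
    [255,[0,0,45],0],
    [255,[0,0,45],0],
    [255,[0,0,45],0],
    [255,[0,0,45],0],
    [255,[0,0,0],0],
  ],
)

```text
time: 8.0
tool_pos: [0.5645, -0.2251, 0.1581]
ee_rot: [3.114, 0.596, -3.067]
wrist_force: [-0.7, -0.5, -0.9]
width: 0.0005
finger_force: 0.0
```

```bash
python3 -c "
from h import *
import cv2
M,S,tip=rel();to(.5,-.2,.2)
a=robot.snapshot('top');b=robot.snapshot('side')
print(proj('top',tip),proj('side',tip))
cv2.imwrite('pics/c2.png',cv2.vconcat([cv2.resize(a[140:200,330:450],(600,300),interpolation=2),cv2.resize(b[195:255,340:460],(600,300),interpolation=2)]))"
```

```text
t 8.0 tip in slot mm [ -5.7 -10.6  54.7] F slot [-1.1 -0.4 -0.3] twist 0.1
tool delta mm [ 28.2  31.8 -68.9] z [ 0.557  0.07  -0.827] y [-0.09   0.996  0.023] q [-0.71 -0.08  1.78  0.49  1.07 -2.52] pos [ 0.5645 -0.2251  0.1581]
[[396.43926502 171.43677547]] [[388.57185231 228.8517632 ]]
```

View pics/c2.png

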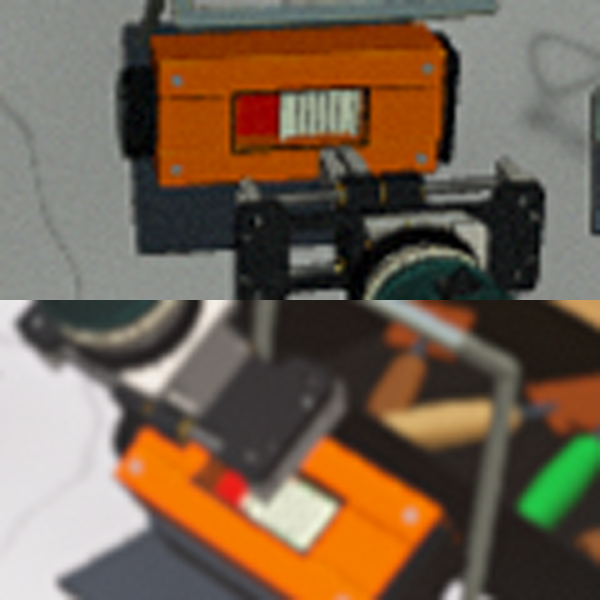

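The fingertip sits at about (396,170) in the top view, against (396.4,171.4) predicted, so position agrees. Joint 6 is near its limit, so I'll back off and turn the tool by half a turn.

Call:
carry_out(
  increments=[
    [255,[0,0,-30],8.5],
    [255,[0,0,0],8.5],
    [255,[0,0,0],8.5],
    [255,[0,0,0],8.5],
    [255,[0,0,0],8.5],
    [255,[0,0,0],8.5],
    [255,[0,0,0],8.5],
    [255,[0,0,0],8.5],
  ],
)

```text
time: 8.9
tool_pos: [0.5493, -0.2313, 0.1948]
ee_rot: [2.563, 0.204, 1.972]
wrist_force: [-0.2, 0.8, 0.2]
width: 0.0002
finger_force: 0.0
```

Call:
carry_out(
  increments=[
    [255,[0,0,0],8.5],
    [255,[0,0,0],8.5],
    [255,[0,0,0],8.5],
    [255,[0,0,0],8.5],
    [255,[0,0,0],8.5],
    [255,[0,0,0],8.5],
    [255,[0,0,0],8.5],
    [255,[0,0,0],8.5],
  ],
)

```text
time: 9.7
tool_pos: [0.5493, -0.2313, 0.1948]
ee_rot: [2.7, -0.434, 0.945]
wrist_force: [0.3, -1.0, 0.5]
width: 0.0004
finger_force: 0.0
```

Call:
carry_out(
  increments=[
    [255,[0,0,0],8.5],
    [255,[0,0,0],8.5],
    [255,[0,0,0],8.5],
    [255,[0,0,0],8.5],
    [255,[0,0,0],8.5],
    [255,[0,0,0],1.5],
    [255,[0,0,0],0],
  ],
)

```text
time: 10.4
tool_pos: [0.5492, -0.2307, 0.1931]
ee_rot: [-3.129, -0.607, 0.082]
wrist_force: [0.4, 0.7, -0.0]
width: 0.0007
finger_force: 0.0
```

```bash
python3 -c "
from h import *
M,S,tip=rel();to(.5,-.2,.2);print((M.T@S).round(3))
print(M.T@S@(S.T@(np.array([.6075,-.211,.105])-tip)+[0,-.014,.004])*1e3)"
```

```text
t 10.4 tip in slot mm [  1.7 -15.1  92.3] F slot [ 0.4  0.7 -0.3] twist -179.6
tool delta mm [-34.3 -35.1 -31.8] z [ 0.568  0.059 -0.821] y [ 0.089 -0.996 -0.01 ] q [-0.74 -0.13  1.76  0.49  1.13  0.62] pos [ 0.5492 -0.2307  0.1931]
[[ 1.     0.007 -0.004]
 [ 0.007 -1.    -0.018]
 [-0.004  0.018 -1.   ]]
[-1.36054866  0.39422386 88.3410692 ]
```

Call:
carry_out(
  increments=[
    [255,[-1.5,0.5,40],0],
    [255,[0,0,38],0],
    [255,[0,0,6],0],
    [255,[0,0,0],0],
  ],
)

```text
time: 10.8
tool_pos: [0.595, -0.2245, 0.1193]
ee_rot: [-3.122, -0.602, 0.079]
wrist_force: [0.0, 0.4, 0.5]
width: 0.0002
finger_force: 0.0
```

```bash
python3 -c "
from h import *
import cv2
M,S,tip=rel()
a=robot.snapshot('top');b=robot.snapshot('side')
cv2.imwrite('pics/c3.png',cv2.vconcat([cv2.resize(a[150:190,350:430],(600,300),interpolation=2),cv2.resize(b[205:265,340:460],(600,300),interpolation=2)]))"
```

```text
t 10.8 tip in slot mm [ -3.  -12.2   5.4] F slot [0.3 0.4 0.4] twist -179.7
```

View pics/c3.png

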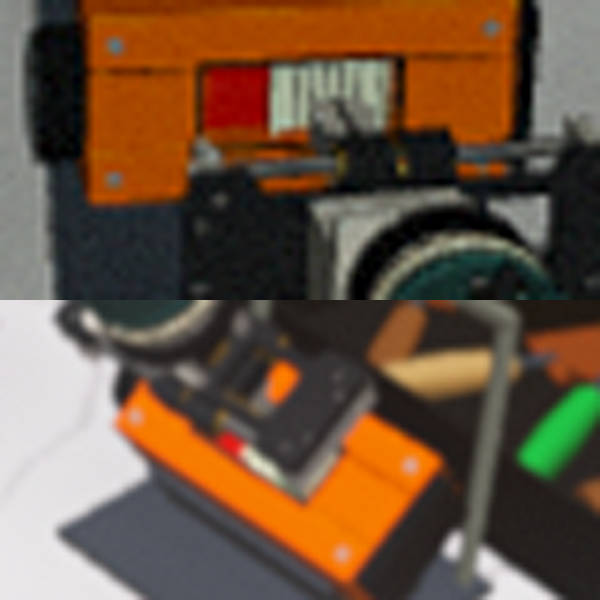

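The tip is over the white switch, whose centre is about (330,95) in the crop. I'll go in and feel for the floor.

Call:
carry_out(
  increments=[
    [255,[2,0,4],0],
    [255,[0,1.5,4],0],
    [255,[0,0,3],0],
    [255,[0,0,0],0],
  ],
)

```text
time: 11.3
tool_pos: [0.6032, -0.2256, 0.1118]
ee_rot: [-3.123, -0.603, 0.078]
wrist_force: [-0.4, 0.2, -0.5]
width: 0.0007
finger_force: 0.0
```

```bash
python3 -c "
from h import *
rel()"
```

```text
t 11.3 tip in slot mm [ -0.7 -13.9  -5.4] F slot [-0.6  0.2 -0.2] twist -179.8
```

Call:
carry_out(
  increments=[
    [255,[0,0,2],0],
    [255,[0,0,0],0],
  ],
)

```text
time: 11.5
tool_pos: [0.6043, -0.2253, 0.1101]
ee_rot: [-3.123, -0.603, 0.078]
wrist_force: [-0.4, 0.8, -0.3]
width: 0.0003
finger_force: 0.0
```

Call:
carry_out(
  increments=[
    [255,[0,0,2],0],
    [255,[0,0,0],0],
  ],
)

```text
time: 11.7
tool_pos: [0.6054, -0.2252, 0.1085]
ee_rot: [-3.123, -0.603, 0.078]
wrist_force: [-0.0, -0.3, 0.0]
width: 0.0005
finger_force: 0.0
```

Call:
carry_out(
  increments=[
    [255,[0,0,2],0],
    [255,[0,0,0],0],
  ],
)

```text
time: 11.9
tool_pos: [0.6068, -0.2253, 0.1073]
ee_rot: [-3.123, -0.604, 0.078]
wrist_force: [0.2, 0.9, 1.0]
width: 0.0003
finger_force: 0.5
```

```bash
python3 -c "
from h import *
rel()"
```

```text
t 11.9 tip in slot mm [ -0.2 -13.9 -11.1] F slot [0.7 0.9 0.7] twist -179.8
```

Call:
carry_out(
  increments=[
    [255,[0,0,2],0],
    [255,[0,0,0],0],
  ],
)

```text
time: 12.1
tool_pos: [0.6078, -0.2252, 0.1058]
ee_rot: [-3.123, -0.604, 0.078]
wrist_force: [-2.4, 0.9, 2.8]
width: 0.0008
finger_force: 2.1
```

Call:
carry_out(
  increments=[
    [255,[0,0,1.5],0],
    [255,[0,0,0],0],
  ],
)

```text
time: 12.3
tool_pos: [0.6087, -0.2252, 0.1046]
ee_rot: [-3.124, -0.604, 0.078]
wrist_force: [-3.6, 0.3, 3.8]
width: 0.0005
finger_force: 2.7
```

```bash
python3 -c "
from h import *
rel()"
```

```text
t 12.3 tip in slot mm [ -0.2 -13.9 -14.4] F slot [-0.8  0.5  5.1] twist -179.8
```

Call:
carry_out(
  increments=[
    [255,[0,0,1.2],0],
    [255,[0,-3,0],0],
    [255,[0,-3,0.1],0],
    [255,[0,-3,0],0],
    [255,[0,-3,0.1],0],
    [255,[0,-3,0],0],
    [255,[0,0,0],0],
  ],
)

```text
time: 13.0
tool_pos: [0.6083, -0.2105, 0.1039]
ee_rot: [-3.125, -0.605, 0.079]
wrist_force: [-4.4, -1.7, 4.0]
width: 0.0009
finger_force: 3.1
```

```bash
python3 -c "
from h import *
rel()"
```

```text
t 13.0 tip in slot mm [ -0.    0.7 -15.3] F slot [-1.4 -1.4  5.9] twist -179.8
```

Call:
carry_out(
  increments=[
    [255,[0,-3,0.3],0],
    [255,[0,-3,0.1],0],
    [255,[0,-3,0],0],
    [255,[0,-3,0.1],0],
    [255,[0,-2,0],0],
    [255,[0,0,0],0],
  ],
)

```text
time: 13.6
tool_pos: [0.6075, -0.1964, 0.1038]
ee_rot: [-3.125, -0.605, 0.079]
wrist_force: [-4.0, -2.9, 4.2]
width: 0.0002
finger_force: 3.2
```

```bash
python3 -c "
from h import *
rel()"
```

```text
t 13.6 tip in slot mm [  0.1  14.8 -15.6] F slot [-1.  -2.6  5.8] twist -179.7
```

Drag is about 2 N, so the switch is sliding. I'll go on to the end stop in small steps.

Call:
carry_out(
  increments=[
    [255,[0,-2,0],0],
    [255,[0,-2,0.1],0],
    [255,[0,0,0],0],
  ],
)

```text
time: 13.9
tool_pos: [0.6074, -0.1929, 0.104]
ee_rot: [-3.126, -0.606, 0.079]
wrist_force: [-4.0, -3.4, 4.9]
width: 0.0004
finger_force: 3.1
```

Call:
carry_out(
  increments=[
    [255,[0,-2,0],0],
    [255,[0,-2,0.1],0],
    [255,[0,0,0],0],
  ],
)

```text
time: 14.2
tool_pos: [0.6072, -0.189, 0.1041]
ee_rot: [-3.126, -0.606, 0.079]
wrist_force: [-4.2, -4.3, 5.1]
width: 0.0004
finger_force: 3.1
```

```bash
python3 -c "
from h import *
rel()"
```

```text
t 14.2 tip in slot mm [  0.5  22.2 -15.5] F slot [-0.8 -4.   6.8] twist -179.7
```

Call:
carry_out(
  increments=[
    [255,[0,-1.5,0],0],
    [255,[0,0,0],0],
  ],
)

```text
time: 14.4
tool_pos: [0.6071, -0.1875, 0.1041]
ee_rot: [-3.126, -0.606, 0.079]
wrist_force: [-2.6, -4.8, 4.6]
width: 0.0005
finger_force: 3.1
```

Call:
carry_out(
  increments=[
    [255,[0,-1.5,0],0],
    [255,[0,0,0],0],
  ],
)

```text
time: 14.6
tool_pos: [0.607, -0.1861, 0.1041]
ee_rot: [-3.126, -0.606, 0.079]
wrist_force: [-2.7, -3.9, 4.5]
width: 0.0003
finger_force: 3.1
```

```bash
python3 -c "
from h import *
rel()"
```

```text
t 14.6 tip in slot mm [  0.5  25.2 -15.4] F slot [ 0.2 -3.7  5.4] twist -179.8
```

Call:
carry_out(
  increments=[
    [255,[0,-1.5,0.5],0],
    [255,[0,0,0],0],
  ],
)

```text
time: 14.8
tool_pos: [0.6071, -0.1846, 0.1038]
ee_rot: [-3.126, -0.606, 0.079]
wrist_force: [-4.0, -5.1, 5.2]
width: 0.0007
finger_force: 3.3
```

Call:
carry_out(
  increments=[
    [255,[0,-1.5,0],0],
    [255,[0,0,0],0],
  ],
)

```text
time: 15.0
tool_pos: [0.607, -0.1832, 0.1039]
ee_rot: [-3.127, -0.606, 0.079]
wrist_force: [-3.7, -3.8, 5.2]
width: 0.0003
finger_force: 3.2
```

Call:
carry_out(
  increments=[
    [255,[0,-1.5,0],0],
    [255,[0,0,0],0],
  ],
)

```text
time: 15.2
tool_pos: [0.6069, -0.1822, 0.104]
ee_rot: [-3.128, -0.606, 0.079]
wrist_force: [-2.6, -6.0, 4.4]
width: 0.0006
finger_force: 4.1
```

```bash
python3 -c "
from h import *
rel()"
```

```text
t 15.2 tip in slot mm [  0.6  29.  -15.7] F slot [ 0.  -5.8  5.4] twist -179.7
```

Call:
carry_out(
  increments=[
    [255,[0,-1.5,0],0],
    [255,[0,0,0],0],
  ],
)

```text
time: 15.4
tool_pos: [0.6068, -0.1819, 0.1041]
ee_rot: [-3.131, -0.606, 0.08]
wrist_force: [-3.9, -8.0, 4.2]
width: 0.0006
finger_force: 5.2
```

```bash
python3 -c "
from h import *
import cv2
rel()
a=robot.snapshot('top');b=robot.snapshot('side')
cv2.imwrite('pics/c4.png',cv2.vconcat([cv2.resize(a[150:190,350:430],(600,300),interpolation=2),cv2.resize(b[205:265,340:460],(600,300),interpolation=2)]))"
```

```text
t 15.4 tip in slot mm [  0.7  29.2 -15.5] F slot [-1.3 -7.7  6. ] twist -179.7
```

View pics/c4.png

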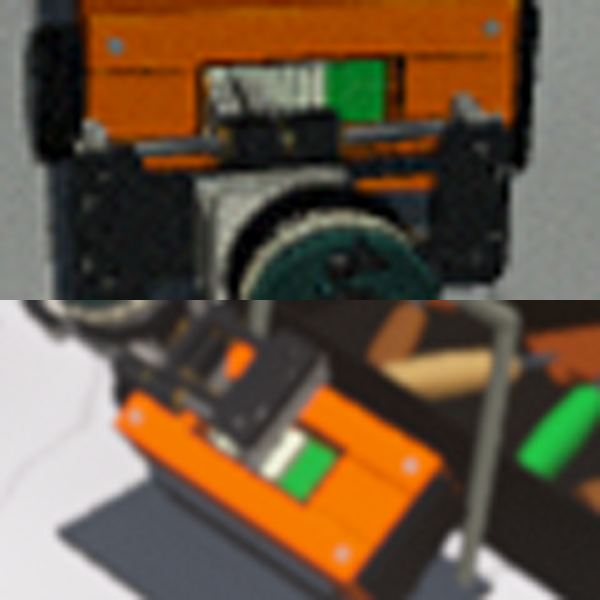

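The green strip now shows in full, at (325–385, 60–120) in the crop, so the switch is at the end stop. I'll lift straight out.

Call:
carry_out(
  increments=[
    [255,[0,0.7,-1],0],
    [255,[0,0,-2],0],
    [255,[0,0,-2],0],
    [255,[0,0,-4],0],
    [255,[0,0.5,-10],0],
    [255,[0,0,-25],0],
    [255,[0,0,-30],0],
    [255,[0,0,0],0],
  ],
)

```text
time: 16.3
tool_pos: [0.5649, -0.1852, 0.1678]
ee_rot: [-3.127, -0.609, 0.08]
wrist_force: [0.5, -0.9, 0.5]
width: 0.0008
finger_force: 0.0
```

Call:
carry_out(
  increments=[
    [255,[0,0,-30],0],
    [255,[-30,0,-25],0],
    [255,[-30,0,-20],0],
    [255,[-20,0,0],0],
    [255,[0,0,0],0],
  ],
)

```text
time: 16.8
tool_pos: [0.4544, -0.1937, 0.1771]
ee_rot: [-3.118, -0.601, 0.074]
wrist_force: [0.7, 0.1, -0.7]
width: 0.0001
finger_force: 0.0
```

```bash
python3 -c "
from h import *
import cv2
rel()
a=robot.snapshot('top');b=robot.snapshot('side')
cv2.imwrite('pics/c5.png',cv2.vconcat([cv2.resize(a[150:190,350:430],(600,300),interpolation=2),cv2.resize(b[205:265,340:460],(600,300),interpolation=2)]))"
```

```text
t 16.8 tip in slot mm [-82.8  28.8 131.9] F slot [ 0.2  0.1 -1. ] twist -180.0
```

View pics/c5.png

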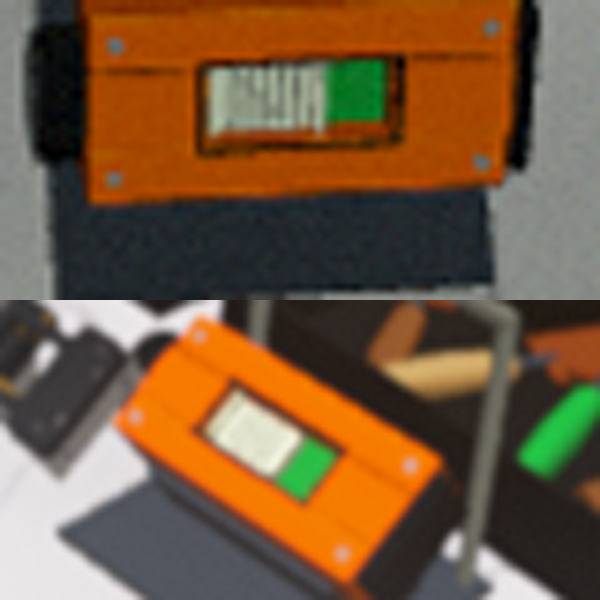

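The switch is at ON with the green strip showing in full. It spans 205–327 in the top crop, and the tool is clear.

```bash
python3 -c "
from bench import robot
print(robot.close_job())"
```

```text
the job is handed in; nothing more can be done
None
```

The orange lamp's switch was pressed in, slid to the ON end stop and released with the green strip fully showing, and the job is handed in at about 17 s. Measured forces stayed under about 10 N and the arm ended clear. I never went near the yellow lamp or the other things, and the result of the judging was not shown.

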